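# Fit the slotted cog on the antenna rotator's keyed hub

### The arm

A 6-joint arm with a two-finger parallel gripper is mounted at the origin on the work surface. World frame = base frame: x ahead of the robot, y to its left, z up, the work surface at z = 0. Lengths are in m, angles in rad, forces in N, time in s.
With the tool pointing down it reaches from about 0.375 to 0.975 m from the base axis. Payload 3.8 kg.
Tool frame: the origin (TCP) lies at the very end of the fingers, on their centre line; the grasp point (between the pads) lies 19 mm behind it; z points along the fingers, y is the direction in which the jaws open and shut (so a half turn about z gives the same grasp; the last joint's range is limited). The gripper opens to 85 mm and grips with 20 to 120 N. Pads are 22 mm wide; open, the fingers measure 114 mm over their backs; the gripper's body (76 mm by 85 mm) begins 54 mm behind the grasp point. The pads swing forward as they close: fully open they stand 13 mm farther back than shut.
Start: joints at [-1.241, 0.264, 1.604, -0, 1.274, -0.037], TCP at [0.242, -0.63, 0.231] pointing down, gripper open.
Joint ranges: [-2.63, 2.63], [-0.94, 2.18], [0.31, 2.57], [-1.31, 4.45], [0, 2.66], [-2.55, 2.55]. Speed limits (rad/s): [2.57, 2.57, 3.14, 3.14, 3.14, 3.14].

### API

Orientations are given as a rotation vector (axis times angle).
In Python, from workcell import read_state, read_camera, camera_info, finish_job gives the robot as it stands. The module is installed in compiled form; this text tells all that it offers.
- The arm moves only by the tool play_rows, never from a script. Its argument "motion" is a list of rows, each a list of 5 numbers: the shift along the tool's x, y, z in units of 1000 mm (1.0 is 1000 mm), then the turn about the tool's z in units of 2 pi rad (1.0 is 2 pi rad), then the finger opening in mm, from 0 to 85.4. A call has 1 to 5 rows; each row shifts and turns the commanded pose from where the row before left it, along the tool's axes as they then stand; what a row does not reach is not made up. A row lasts 1/8 s, in which the tool goes at most 62.5 mm and 10.7 degrees, less where a joint would pass 70% of its speed; a pose out of reach is approached as far as the arm can. A call with a number of a shift or a turn outside -1 to 1 is refused whole. A call with a gripper value outside its range is refused whole. The fingers move at their own pace and stop on an object; "squeeze" is the grip in N (left out, the last holds). Time passes only in rows, so rows that do not move let the fingers close. It gives the time, the measured TCP pose, the force and the opening at its end, in the units of the state.
- read_state(): the state, without advancing time (a new reading comes with each control period).
- read_camera(name): name is "side" or "top"; returns the picture (384x512x3 uint8, red, green, blue); there is no depth.
- camera_info(name): a dict with "intrinsics" (3x3 intrinsics, pixels), "dist_coeffs" ([k1, k2, p1, p2, k3] as OpenCV has them; the pictures are not rectified), "pose" (4x4, takes a point from camera to world coordinates). Camera axes: x right, y down, z forward; pixel columns grow to the right and rows downward; lengths in m; the calibration is good to about 2 mm. A picture is of the moment at which its call begins. camera_info takes no time and is no camera call.
- finish_job(): hands the job in, once; it reports no verdict.
The state is a dict: "time": time; "q": joint angles; "joint_vel": joint speeds; "joint_torque": joint torques, N m; "tool_pos": TCP position; "tcp_rot": TCP orientation; "wrist_force": force on the tool from outside, world axes, zero at the start; "torque": the same for the moment, N m; "width": opening from 0.0 (shut) to 1.0 (fully open).
Only numpy, scipy, OpenCV 4.12 (cv2) and the standard library are available. Lean on these libraries where they do the work, as an engineer would, in place of code of your own. Each camera call takes 0.05 s, during which the arm holds its last target. There are 200 camera calls.

### The job

The antenna rotator on the radio desk is being put back together. Pick up the white nylon cog, turn it so that the wide slot in its bore lines up with the red key on the rotator's hub, and slide it down the hub until it sits fully home and flat on the shoulder, then let it go. Leave the dark steel sprocket and the hand microphone where they are.

Things in the scene. Friction and masses are not known exactly. Their poses are not given: they have to be found in the camera images.
- cog_mid (a point): White nylon cog, flat on the desk: toothed disc 100 mm wide, 14 mm thick, under a boss 52 mm wide (grip this across y, 14 to 44 mm up); 44 mm high, 0.1-0.2 kg. Point: on its axis, 22 mm above its underside; z up. Through bore 38 mm wide with one slot 15 mm wide towards +x, cut right through the boss wall and out to 29 mm from the axis; red mark on the disc beyond it.
- hub_seat (a point): Hub of the fixed grey antenna rotator. Point: on its axis at the shoulder (60 mm above the desk) that the cog rests on; z up. Above it: post 30 mm wide, 28 mm high, then a cone to 10 mm wide at 46 mm. Red key 8 mm wide reaches 25 mm out towards +x (red line beyond); 20 mm high, its roof narrows to 2 mm at 30 mm. Cog's +x must match. Play about 4 mm, 8 degrees. Housing 186 mm wide.
- sprocket_mid (a point): Bystander: dark steel sprocket lying on the desk, 94 mm wide, 8 mm thick with a boss 44 mm wide; 30 mm high; plain 24 mm bore without slot, too small for the hub. Point: on its axis, 15 mm above its underside.
- mic_mid (a point): Bystander: black hand microphone lying on the desk, 62 x 85 x 30 mm (x, y, z), a cable stub on its -y end. Point: its middle, 15 mm above its underside.
Not all that is in view belongs to the job. Of the things shaped like the part that bears hub_seat, the grey one is meant.

How it is judged:
At the end, for the whole second after the job is handed in: The white cog is on the hub, slot over the red key (within 20 degrees), its centre within 10 mm of the hub's axis, its underside within 7 mm of the shoulder, level within 10 degrees, released and at rest; the sprocket and the microphone are within 30 mm of where they were (horizontal distance between cog_mid and hub_seat below 0.01 m and z of cog_mid in the frame of hub_seat between 0.015 and 0.029 m and angle between cog_mid's own z axis and vertical below 0.175 rad and angle between the x axis of cog_mid and the x axis of hub_seat, either way round below 0.35 rad and distance of each of sprocket_mid, mic_mid from where it was at the start of the episode below 0.03 m and linear speed of cog below 0.02 m/s); the robot touches nothing.
It fails at once if the steel sprocket is moved more than 30 mm (distance of sprocket_mid from where it was at the start of the episode above 0.03 m).
It fails at once if the hand microphone is moved more than 30 mm (distance of mic_mid from where it was at the start of the episode above 0.03 m).
It also fails if it takes over 35 s, if anything falls off the work surface, if the arm or the gripper's body presses on something with over 40 N, if the wrist force passes 120 N, or if a joint passes its speed limit or range.

## Working session

There is one attempt and no reset: what is moved stays moved. The work goes in short steps, Python scripts to look and compute and a tool call to move; the robot and the scene stay as the last step left them, time stands still between calls to the robot, and variables do not carry over. Pictures are saved under pics/ and viewed, about 8 in all and at most 12, crops included, and the job is handed in when it is done.

Besides the shell and the picture viewer there is one more tool, called after "Emit:" as name(argument=value, ...) on one line, values as JSON. play_rows: Moves the arm, as the interface text tells. Shifts and turns lie within -1 to 1; 1 stands for 1000 mm of shift or 2 pi rad of turn. Its arguments: {"type":"object","properties":{"motion":{"type":"array","items":{"type":"array","items":{"type":"number"}}},"squeeze":{"type":"number"}},"required":["motion"]}

```bash
mkdir -p pics
python3 - <<'E'
from workcell import *
import cv2,numpy as np
np.set_printoptions(precision=4,suppress=True)
for n in("top","side"):
    im=read_camera(n); cv2.imwrite(f"pics/{n}0.png",im[:,:,::-1])
    c=camera_info(n); print(n,c)
print(read_state())
E
```

```text
top {'intrinsics': array([[430.8687,   0.    , 264.219 ],
       [  0.    , 430.8687, 186.3031],
       [  0.    ,   0.    ,   1.    ]]), 'dist_coeffs': array([-0.1431,  0.    ,  0.    ,  0.    ,  0.    ]), 'pose': array([[ 0.0225, -0.9916,  0.127 ,  0.4245],
       [-0.9997, -0.023 , -0.0023,  0.0491],
       [ 0.0053, -0.127 , -0.9919,  1.1119],
       [ 0.    ,  0.    ,  0.    ,  1.    ]])}
side {'intrinsics': array([[435.6396,   0.    , 258.5858],
       [  0.    , 435.6396, 191.675 ],
       [  0.    ,   0.    ,   1.    ]]), 'dist_coeffs': array([-0.1268,  0.    ,  0.    ,  0.    ,  0.    ]), 'pose': array([[-0.9954, -0.0579,  0.0765,  0.4846],
       [-0.0959,  0.6049, -0.7905,  0.9682],
       [-0.0005, -0.7942, -0.6077,  0.7933],
       [ 0.    ,  0.    ,  0.    ,  1.    ]])}
{'time': 0.1, 'q': array([-1.2409,  0.2647,  1.6053, -0.    ,  1.2737, -0.0369]), 'joint_vel': array([ 0.0001, -0.0038, -0.0036,  0.0012, -0.0015, -0.0002]), 'joint_torque': array([  0.0003, -51.6707, -36.8591,  -0.    ,   0.0063,  -0.    ]), 'tool_pos': array([ 0.2419, -0.6295,  0.2301]), 'tcp_rot': array([-3.087 , -0.5726,  0.0005]), 'wrist_force': array([ 0.6827, -0.1162,  0.3037]), 'torque': array([ 0.0229, -0.023 ,  0.0139]), 'width': 1.0006428530749159}
```

View pics/top0.png

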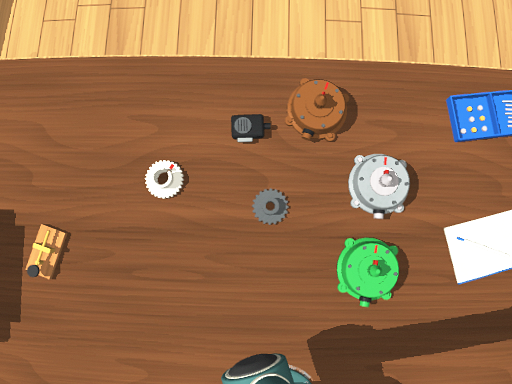

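View pics/side0.png

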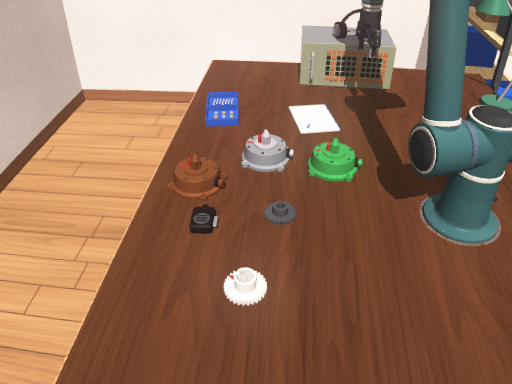

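The top picture shows the white cog at about (164,179), its red mark to the upper right at (171,167). The grey rotator is at (382,182), its red line pointing up at (385,160). Next I'll measure both with colour masks and look at an enlarged crop.

```bash
cat > h.py <<'E'
import numpy as np,cv2
from workcell import *
np.set_printoptions(precision=4,suppress=True)
def ray(n,uv):
    c=camera_info(n);p=cv2.undistortPoints(np.array([[uv]],float),c["intrinsics"],c["dist_coeffs"])[0,0]
    T=c["pose"];return T[:3,3],T[:3,:3]@np.array([p[0],p[1],1.])
def onz(n,uv,z):
    o,d=ray(n,uv);return o+d*(z-o[2])/d[2]
def proj(n,X):
    c=camera_info(n);T=np.linalg.inv(c["pose"])
    return cv2.projectPoints(np.atleast_2d(X).astype(float),cv2.Rodrigues(T[:3,:3])[0],T[:3,3],c["intrinsics"],c["dist_coeffs"])[0][:,0]
def red(im):
    h=cv2.cvtColor(im,cv2.COLOR_RGB2HSV);return (((h[...,0]<8)|(h[...,0]>172))&(h[...,1]>140)&(h[...,2]>90)).astype(np.uint8)
def comps(m,box,amin=3):
    x0,y0,x1,y1=box;n,l,s,c=cv2.connectedComponentsWithStats(m[y0:y1,x0:x1])
    return [(s[i,4],c[i]+[x0,y0],s[i,:4]+[x0,y0,0,0]) for i in range(1,n) if s[i,4]>=amin]
E
python3 - <<'E'
from h import *
t=cv2.imread("pics/top0.png")[:,:,::-1].copy();s=cv2.imread("pics/side0.png")[:,:,::-1].copy()
a=[cv2.resize(i[y:y+52,x:x+68],None,fx=5.8,fy=5.8,interpolation=cv2.INTER_CUBIC) for i,x,y in((t,131,153),(t,347,150),(s,212,257),(s,232,122))]
cv2.imwrite("pics/c0.png",np.vstack([np.hstack(a[:2]),np.hstack(a[2:])])[:,:,::-1])
for n,im,bs in(("top",t,((131,153,199,205),(347,150,415,202))),("side",s,((212,257,280,309),(232,122,300,174)))):
    for b in bs:
        print(n,b,"red");[print(*c) for c in comps(red(im),b)]
h=cv2.cvtColor(t,cv2.COLOR_RGB2HSV);w=((h[...,1]<60)&(h[...,2]>120)).astype(np.uint8)
for b in((131,153,199,205),(340,140,420,225)):
    for c in comps(w,b,50):print("white",*c)
E
```

```text
top (131, 153, 199, 205) red
12 [171.25   166.1667] [170 164   4   5]
top (347, 150, 415, 202) red
12 [384.8333 160.6667] [384 157   3   8]
16 [386.0625 171.3125] [384 170   5   4]
side (212, 257, 280, 309) red
8 [231.375 276.25 ] [230 275   3   4]
side (232, 122, 300, 174) red
23 [259.1739 137.8261] [258 133   3  10]
white 1011 [163.8051 179.2779] [145 160  39  39]
white 2920 [377.924  183.1805] [348 154  61  60]
white 51 [378.0588 215.451 ] [374 213   9   6]
```

View pics/c0.png

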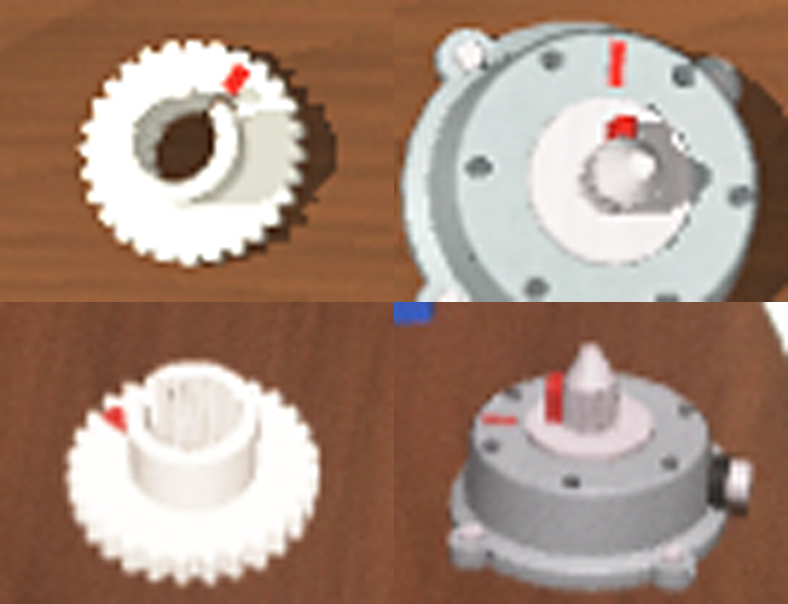

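The crops show the cog's slot and mark pointing to the upper right in the top view. The hub's key and line point almost straight up, and the pale shoulder disc is clearly visible. I'll fit the cog rim and the shoulder, and cross-check them against the side view.

Run:
```python
from h import *
t=cv2.imread("pics/top0.png")[:,:,::-1].copy();s=cv2.imread("pics/side0.png")[:,:,::-1].copy()
def hullfit(mask,box,n,z):
    x0,y0,x1,y1=box;m=np.zeros_like(mask);m[y0:y1,x0:x1]=mask[y0:y1,x0:x1]
    k=max(cv2.findContours(m,cv2.RETR_EXTERNAL,cv2.CHAIN_APPROX_NONE)[0],key=cv2.contourArea)
    P=np.array([onz(n,p,z)[:2] for p in cv2.convexHull(k)[:,0]])
    A=np.c_[2*P,np.ones(len(P))];x=np.linalg.lstsq(A,(P**2).sum(1),rcond=None)[0]
    (c,r)=cv2.minEnclosingCircle((P*1000).astype(np.float32))
    return x[:2],np.sqrt(x[2]+x[:2]@x[:2]),np.array(c)/1000,r
for n,im,b in(("top",t,(131,153,199,205)),("side",s,(212,257,280,309))):
    h=cv2.cvtColor(im,cv2.COLOR_RGB2HSV);w=(((h[...,1]<60)&(h[...,2]>120))|(red(im)>0)).astype(np.uint8)
    print("cog",n,hullfit(w,b,n,.012))
for n,im,b,uv in(("top",t,(360,160,409,202),(372,186)),("side",s,(245,135,290,155),(258,148))):
    print(n,[im[y,x] for x,y in((372,186),(362,186))] if n=="top" else [im[y,x] for x,y in((258,148),(250,148))])
# hub shoulder: pinkish (r>=b) vs housing (b>r)
d=t[...,0].astype(int)-t[...,2]; m=((d>-3)&(t[...,0]>170)).astype(np.uint8)
print("shoulder top",hullfit(m,(362,164,398,200),"top",.06))
d=s[...,0].astype(int)-s[...,2]; m=((d>6)&(s[...,0]>120)).astype(np.uint8)
print("shoulder side",hullfit(m,(252,138,282,158),"side",.06))
print("apex top/side @.106",onz("top",(387.7,177.6),.106),onz("side",(265.8,129.9),.106))
for z in(.05,.06):print("hub line top",onz("top",(384.83,160.67),z),"side",onz("side",(250.5,142.3),z))
print("key top",onz("top",(386.06,171.3),.09))
print("cog mark top/side",onz("top",(171.25,166.17),.014),onz("side",(231.4,276.25),.014))
q=(t[...,0].astype(int)-t[...,2])[164:200:2,360:405:2];print(q)
```

```text
cog top (array([0.5792, 0.3078]), np.float64(0.05047769588962706), array([0.5795, 0.3071]), 51.76392364501953)
cog side (array([0.58  , 0.3109]), np.float64(0.05338477414312356), array([0.5782, 0.3094]), 57.355960845947266)
top [array([248, 244, 242], dtype=uint8), array([212, 219, 218], dtype=uint8)]
side [array([177, 170, 173], dtype=uint8), array([186, 183, 184], dtype=uint8)]
shoulder top (array([ 0.5802, -0.2513]), np.float64(0.03678497453459042), array([ 0.5805, -0.2512]), 37.26100540161133)
shoulder side (array([ 0.5802, -0.2478]), np.float64(0.037307140773268375), array([ 0.5807, -0.2474]), 39.17639923095703)
apex top/side @.106 [ 0.5812 -0.2482  0.106 ] [ 0.5793 -0.2517  0.106 ]
hub line top [ 0.6332 -0.258   0.05  ] side [ 0.6304 -0.2634  0.05  ]
hub line top [ 0.6312 -0.2551  0.06  ] side [ 0.6285 -0.2468  0.06  ]
key top [ 0.5991 -0.2491  0.09  ]
cog mark top/side [0.6123 0.2893 0.014 ] [0.615  0.2872 0.014 ]
[[ -3  -1  -7  -6  -5  -5  -6  -8  -7  -6  -7  -9 123  75  -8  -8  -6  -7
   -4  -6  -7  -2   1]
 [ -5  -7  -7  -7  -6  -7  -7  -5  -7  -6  -6  -3 -10 -10  -8  -6  -
[... 881 characters left out ...]
  8  -4  -4  -5  -5]
 [ -6  -6  -6  -6  -7  -5   6   4   5   5   4  10   7   8   6  10   7   6
    5  -7  -6  -5  -6]
 [ -6  -7  -6  -5  -7  -5   6   4   5   5   5   5   4   5   5   6   5   4
    7  -7  -6  -7  -5]
 [ -6  -5  -6  -6  -8  -7  -4   6   5   4   5   5   4   5   4   5   4   5
   -7  -8  -7  -6  -5]
 [ -6  -6  -8  -6  -5  -8  -8  -7   5   5   5   5   5   4   4   4   5  -5
   -7  -7  -6  -5  -6]
 [ -4  -5  -7  -7  -5  -6  -6  -5  -6  -1   5   7   7   6   8   0  -7  -7
   -9  -7  -6  -6  -6]
 [ -7  -4  -8  -7  -5  -4  -7  -6  -8  -6  -8  -6  -8  -9  -8  -5  -6  -8
   -7  -8  -5  -6  -7]
 [ -4  -6  -6  -5  -8  -5  -4  -7  -7  -5  -9  -7  -8  -8  -5  -6  -7  -7
   -7  -5  -5  -6  -4]]
```

```bash
cat >> h.py <<'E'
from scipy.spatial.transform import Rotation as Rn
def yaw(s): 
    R=Rn.from_rotvec(s["tcp_rot"]).as_matrix();return np.degrees(np.arctan2(R[1,0],R[0,0])),R
def plan(pos,ydeg,n,s=None):
    "n equal world steps from the measured pose to pos / tool-x yaw, as rows in tool axes"
    s=s or read_state();y0,R=yaw(s);d=(np.array(pos)-s["tool_pos"])/n
    dy=((ydeg-y0+180)%360-180)/n
    print("pos",s["tool_pos"],"yaw",y0,"F",s["wrist_force"],"w",s["width"]*85.4,"t",s["time"],"step",np.linalg.norm(d),dy)
    for i in range(n):
        v=(Rn.from_euler("z",i*dy,degrees=True).as_matrix()@R).T@d
        print("[%.4f,%.4f,%.4f,%.5f]"%(*v,-dy/360))
E
python3 - <<'E'
from h import *
t=cv2.imread("pics/top0.png")[:,:,::-1].astype(float);s=cv2.imread("pics/side0.png")[:,:,::-1].astype(float)
def wc(im,b):
    x0,y0,x1,y1=b;p=im[y0:y1,x0:x1];w=np.clip(p[...,0]-np.maximum(p[...,1],p[...,2])-25,0,None)
    Y,X=np.mgrid[y0:y1,x0:x1];return np.array([(w*X).sum(),(w*Y).sum()])/w.sum()
c=np.array([.580,-.2505]);g=np.array([.579,.3083])
def ang(p,c):d=p[:2]-c;return np.degrees(np.arctan2(d[1],d[0])),np.hypot(*d)
for nm,n,im,b,z,cc in(("hubline","top",t,(380,154,391,167),.055,c),("key","top",t,(380,167,392,174),.085,c),("hubline","side",s,(245,139,255,146),.055,c),("cogmark","top",t,(166,161,177,171),.014,g)):
    uv=wc(im,b);p=onz(n,uv,z);print(nm,n,uv,p,ang(p,cc))
plan((.579,.308,.2),150.5,16)
E
```

```text
hubline top [385.2146 159.9365] [ 0.6341 -0.2576  0.055 ] (np.float64(-7.49181671791983), np.float64(0.05457447072546416))
key top [385.8989 171.4117] [ 0.5996 -0.2501  0.085 ] (np.float64(1.098294667035328), np.float64(0.019639172840866328))
hubline side [248.8132 141.457 ] [ 0.6356 -0.2599  0.055 ] (np.float64(-9.616273780905662), np.float64(0.05635934496067879))
cogmark top [171.4228 166.0084] [0.6127 0.2889 0.014 ] (np.float64(-29.964061965230215), np.float64(0.03889026237741584))
pos [ 0.2419 -0.6295  0.2301] yaw 21.01771318496934 F [ 0.6827 -0.1162  0.3037] w 85.45489965259782 t 0.1 step 0.06229436495537721 8.092642925939415
[0.0407,-0.0471,0.0020,-0.02248]
[0.0469,-0.0409,0.0020,-0.02248]
[0.0522,-0.0339,0.0020,-0.02248]
[0.0565,-0.0262,0.0019,-0.02248]
[0.0596,-0.0180,0.0019,-0.02248]
[0.0615,-0.0095,0.0019,-0.02248]
[0.0623,-0.0007,0.0019,-0.02248]
[0.0617,0.0081,0.0019,-0.02248]
[0.0600,0.0167,0.0018,-0.02248]
[0.0570,0.0250,0.0018,-0.02248]
[0.0530,0.0327,0.0018,-0.02248]
[0.0478,0.0399,0.0018,-0.02248]
[0.0417,0.0462,0.0018,-0.02248]
[0.0348,0.0516,0.0018,-0.02248]
[0.0272,0.0560,0.0018,-0.02248]
[0.0190,0.0593,0.0018,-0.02248]
```

Emit:
play_rows(motion=[[0.041,-0.047,0.002,-0.0225,85],[0.047,-0.041,0.002,-0.0225,85],[0.052,-0.034,0.002,-0.0225,85],[0.0565,-0.026,0.002,-0.0225,85],[0.0595,-0.018,0.002,-0.0225,85]])

```text
time: 0.72
tool_pos: [0.3478, -0.3352, 0.2208]
tcp_rot: [-2.696, -1.612, -0.0]
wrist_force: [0.6, 0.2, -0.2]
width: 0.997
```

Emit:
play_rows(motion=[[0.0615,-0.0095,0.002,-0.0225,85],[0.062,-0.0005,0.002,-0.0225,85],[0.0615,0.008,0.002,-0.0225,85],[0.06,0.0165,0.002,-0.0225,85],[0.057,0.025,0.002,-0.0225,85]])

```text
time: 1.35
tool_pos: [0.4527, -0.0429, 0.2111]
tcp_rot: [1.971, 2.446, 0.0]
wrist_force: [0.7, -0.8, 0.5]
width: 0.997
```

Emit:
play_rows(motion=[[0.053,0.0325,0.002,-0.0225,85],[0.048,0.04,0.002,-0.0225,85],[0.0415,0.046,0.002,-0.0225,85],[0.035,0.0515,0.002,-0.0225,85],[0.027,0.056,0.002,-0.0225,85]])

```text
time: 1.98
tool_pos: [0.5573, 0.2501, 0.2007]
tcp_rot: [-1.002, -2.977, 0.001]
wrist_force: [1.4, -0.3, -0.5]
width: 0.992
```

Emit:
play_rows(motion=[[0.019,0.059,0.002,-0.0225,85],[0,0,0,0,85],[0,0,0,0,85]])

```text
time: 2.35
tool_pos: [0.5773, 0.306, 0.1982]
tcp_rot: [-0.796, -3.037, 0.003]
wrist_force: [0.8, 1.2, -0.4]
width: 0.995
```

```bash
python3 -c "
from h import *
plan((.579,.3083,.06),150.2,3)"
```

```text
pos [0.5773 0.306  0.1982] yaw 150.61480795758297 F [ 0.7795  1.1951 -0.3579] w 84.98220433714211 t 2.35 step 0.04608448482476349 -0.13826931919432658
[-0.0002,0.0010,0.0461,0.00038]
[-0.0002,0.0011,0.0461,0.00038]
[-0.0002,0.0011,0.0461,0.00038]
```

Emit:
play_rows(motion=[[0,0.001,0.046,0,85],[0,0.001,0.046,0,85],[-0.0005,0.001,0.046,0.001,85],[0,0,0.02,0,85],[0,0,0,0,85]])

```text
time: 2.98
tool_pos: [0.5787, 0.3071, 0.0401]
tcp_rot: [-0.808, -3.033, 0.004]
wrist_force: [0.8, -0.0, -0.2]
width: 0.993
```

Run:
```python
from h import *
plan((.579,.3083,.017),150.2,2)
s=read_camera("side");t=read_camera("top")
a=[cv2.resize(i[y:y+90,x:x+90],(400,400),interpolation=cv2.INTER_CUBIC) for i,x,y in((t,120,135),(s,200,225))]
cv2.imwrite("pics/c1.png",np.hstack(a)[:,:,::-1])
```

```text
pos [0.5787 0.3071 0.0401] yaw 150.1751874083204 F [ 0.7804 -0.049  -0.1718] w 84.8168632206876 t 2.975 step 0.01155773318318539 0.012406295839795689
[0.0001,0.0006,0.0115,-0.00003]
[0.0001,0.0006,0.0115,-0.00003]
```

View pics/c1.png

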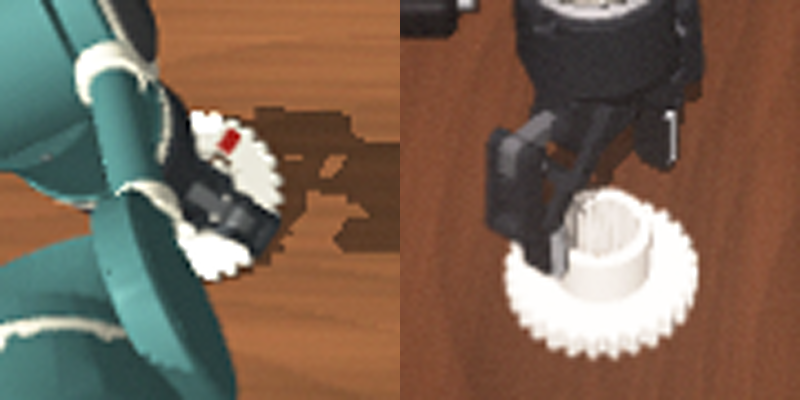

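The side crop shows the fingers on either side of the boss (about 555,270 and 660,160 in the crop), both clear of it. I'll go down and grip.

Emit:
play_rows(motion=[[0,0.0005,0.0115,0,85],[0,0.0005,0.0115,0,85],[0,0,0,0,50],[0,0,0,0,46],[0,0,0,0,46]], squeeze=40)

```text
time: 3.7
tool_pos: [0.5807, 0.3099, 0.0186]
tcp_rot: [0.806, 3.036, 0.001]
wrist_force: [-0.2, 0.1, -0.3]
width: 0.598
```

Emit:
play_rows(motion=[[0,0,0,0,46],[0,0,0,0,46],[0,0,0,0,46]])

```text
time: 4.08
tool_pos: [0.5804, 0.3097, 0.0183]
tcp_rot: [0.806, 3.036, 0.0]
wrist_force: [0.8, -0.0, -0.3]
width: 0.599
```

Emit:
play_rows(motion=[[0,0,-0.02,0,46],[0,0,-0.04,0,46],[0,0,-0.05,0,46],[0,0,-0.05,0,46],[0,0,0,0,46]])

```text
time: 4.7
tool_pos: [0.5844, 0.3116, 0.1867]
tcp_rot: [0.804, 3.027, 0.014]
wrist_force: [-0.5, -0.2, 0.1]
width: 0.598
```

```bash
python3 -c "
from h import *
plan((.580,-.2505,.18),173.5,13)"
```

```text
pos [0.5844 0.3116 0.1867] yaw 150.25517648858025 F [-0.4735 -0.2265  0.0694] w 51.07842134794571 t 4.7 step 0.04324004196694065 1.7880633470322886
[-0.0212,-0.0377,0.0003,-0.00497]
[-0.0200,-0.0384,0.0002,-0.00497]
[-0.0188,-0.0390,0.0002,-0.00497]
[-0.0175,-0.0395,0.0002,-0.00497]
[-0.0163,-0.0401,0.0002,-0.00497]
[-0.0150,-0.0405,0.0002,-0.00497]
[-0.0138,-0.0410,0.0002,-0.00497]
[-0.0125,-0.0414,0.0002,-0.00497]
[-0.0112,-0.0418,0.0001,-0.00497]
[-0.0099,-0.0421,0.0001,-0.00497]
[-0.0086,-0.0424,0.0001,-0.00497]
[-0.0072,-0.0426,0.0001,-0.00497]
[-0.0059,-0.0428,0.0001,-0.00497]
```

Emit:
play_rows(motion=[[-0.021,-0.038,0,-0.005,46],[-0.02,-0.0385,0,-0.005,46],[-0.019,-0.039,0,-0.005,46],[-0.0175,-0.0395,0,-0.005,46],[-0.0165,-0.04,0,-0.005,46]])

```text
time: 5.32
tool_pos: [0.5779, 0.0915, 0.1778]
tcp_rot: [-0.564, -3.089, 0.001]
wrist_force: [0.4, -1.1, -1.2]
width: 0.6
```

Emit:
play_rows(motion=[[-0.015,-0.0405,0,-0.005,46],[-0.014,-0.041,0,-0.005,46],[-0.0125,-0.0415,0,-0.005,46],[-0.011,-0.042,0,-0.005,46],[-0.01,-0.042,0,-0.005,46]])

```text
time: 5.95
tool_pos: [0.5766, -0.1247, 0.1777]
tcp_rot: [-0.32, -3.124, -0.0]
wrist_force: [0.1, -0.4, -0.3]
width: 0.602
```

Emit:
play_rows(motion=[[-0.0085,-0.0425,0,-0.005,46],[-0.007,-0.0425,0,-0.005,46],[-0.006,-0.043,0,-0.005,46],[0,0,0,0,46],[0,0,0,0,46]])

```text
time: 6.58
tool_pos: [0.576, -0.2527, 0.1776]
tcp_rot: [-0.175, -3.135, -0.002]
wrist_force: [-0.1, -0.5, -1.3]
width: 0.6
```

Run:
```python
from h import *
plan((.580,-.2505,.18),173.5,1)
s=read_camera("side");t=read_camera("top")
cv2.imwrite("pics/top2.png",t[:,:,::-1]);cv2.imwrite("pics/side2.png",s[:,:,::-1])
a=[cv2.resize(i[y:y+90,x:x+90],(400,400),interpolation=cv2.INTER_CUBIC) for i,x,y in((t,345,130),(s,220,75))]
cv2.imwrite("pics/c2.png",np.hstack(a)[:,:,::-1])
```

```text
pos [ 0.576  -0.2527  0.1776] yaw 173.60296918406308 F [-0.1303 -0.4808 -1.2887] w 51.217502254305785 t 6.575 step 0.0051906479910043685 -0.10296918406308464
[-0.0038,0.0027,-0.0024,0.00029]
```

View pics/c2.png

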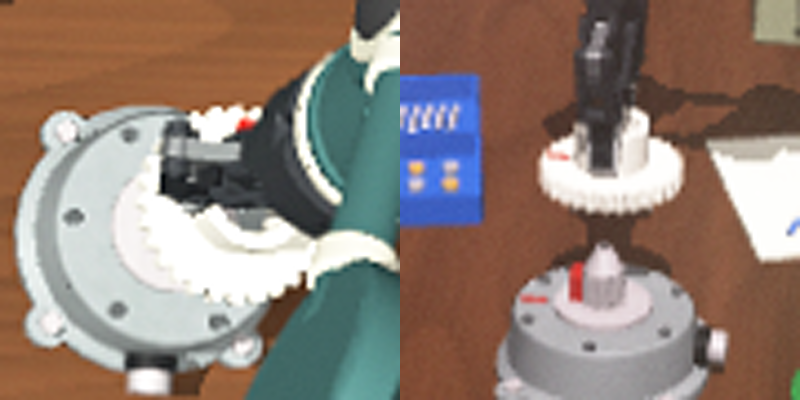

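The cog is held level above the hub, with its mark on the same side as the hub's line. I'll measure the held cog's offset from the gripper using the side view and the mark in both views.

Run:
```python
from h import *
t=cv2.imread("pics/top2.png")[:,:,::-1].copy();s=cv2.imread("pics/side2.png")[:,:,::-1].copy()
def wc(im,b):
    x0,y0,x1,y1=b;p=im[y0:y1,x0:x1].astype(float);w=np.clip(p[...,0]-np.maximum(p[...,1],p[...,2])-25,0,None)
    Y,X=np.mgrid[y0:y1,x0:x1];return np.array([(w*X).sum(),(w*Y).sum()])/w.sum()
for c in comps(red(t),(390,150,410,165),2):print("top red",*c)
for c in comps(red(s),(248,100,270,120),2):print("side red",*c)
tu=wc(t,(394,153,407,164));su=wc(s,(250,105,263,115));print(tu,su)
T=[np.linalg.inv(camera_info(n)["pose"])[:3] for n in("top","side")]
u=[cv2.undistortPoints(p[None,None],camera_info(n)["intrinsics"],camera_info(n)["dist_coeffs"])[0,0] for n,p in(("top",tu),("side",su))]
X=cv2.triangulatePoints(T[0],T[1],u[0],u[1]);print("mark",(X[:3]/X[3]).T)
zt=.1776-.0183+.014
print("mark@z",onz("top",tu,zt),onz("side",su,zt))
h=cv2.cvtColor(s,cv2.COLOR_RGB2HSV);m=((h[...,1]<60)&(h[...,2]>140)).astype(np.uint8)
for c in comps(m,(245,95,282,126),40):
    print("white",*c);x,y,w,hh=c[2]
    for v in (112,114,116): print(v,onz("side",(x,v),zt),onz("side",(x+w-1,v),zt))
    for uu in ((x+x+w-1)/2,):print("bottom",onz("side",(uu,y+hh-1),zt-.014),"top rear")
for r in range(100,126,2):
    q=np.where(m[r,245:282])[0]+245;print(r,(q[0],q[-1]) if len(q) else None)
```

```text
top red 6 [400.  157.5] [399 157   3   2]
[399.3742 156.2982] [252.591  108.8393]
mark [[ 0.6204 -0.2552  0.1766]]
mark@z [ 0.6199 -0.2562  0.1733] [ 0.6223 -0.2621  0.1733]
white 458 [267.4214 112.8865] [252  99  30  24]
112 [ 0.6218 -0.2404  0.1733] [ 0.5324 -0.2491  0.1733]
114 [ 0.6204 -0.2271  0.1733] [ 0.5317 -0.2357  0.1733]
116 [ 0.6189 -0.214   0.1733] [ 0.531  -0.2225  0.1733]
bottom [ 0.5738 -0.2059  0.1593] top rear
100 (np.int64(270), np.int64(274))
102 (np.int64(270), np.int64(275))
104 (np.int64(259), np.int64(275))
106 (np.int64(256), np.int64(278))
108 (np.int64(254), np.int64(281))
110 (np.int64(252), np.int64(281))
112 (np.int64(252), np.int64(281))
114 (np.int64(252), np.int64(281))
116 (np.int64(252), np.int64(281))
118 (np.int64(253), np.int64(281))
120 (np.int64(256), np.int64(278))
122 (np.int64(262), np.int64(273))
124 None
```

Run:
```python
from h import *
s=cv2.imread("pics/side2.png")[:,:,::-1].copy()
h=cv2.cvtColor(s,cv2.COLOR_RGB2HSV);m=((h[...,1]<60)&(h[...,2]>140)).astype(np.uint8)
x0=240;rows=[]
for r in range(104,127,2):
    q=np.where(m[r,x0:292])[0]+x0;print(r,(q[0],q[-1]) if len(q) else None,end=" ")
k=[c for c in cv2.findContours(m[95:130,240:292].copy(),cv2.RETR_EXTERNAL,cv2.CHAIN_APPROX_NONE)[0] if len(c)>30]
P=np.vstack(k)[:,0]+[240,95];P=P[P[:,1]>=106]
P=cv2.convexHull(P)[:,0]
Z=.1683 # mid-thickness of the disc
W=np.array([onz("side",p,Z)[:2] for p in P])
A=np.c_[2*W,np.ones(len(W))];x=np.linalg.lstsq(A,(W**2).sum(1),rcond=None)[0];print("\ncirc",x[:2],np.sqrt(x[2]+x[:2]@x[:2]))
# predicted silhouette of a cog with centre (.576,-.2527) for comparison: column/row extents
th=np.linspace(0,2*np.pi,72)
for cx,cy in((.576,-.2527),(.580,-.2527)):
    Q=np.vstack([np.c_[cx+.05*np.cos(th),cy+.05*np.sin(th),0*th+z] for z in(.1593,.1733)]);uv=proj("side",Q);print(cx,uv.min(0),uv.max(0))
print("seen",P.min(0),P.max(0))
```

```text
104 (np.int64(259), np.int64(275)) 106 (np.int64(256), np.int64(278)) 108 (np.int64(254), np.int64(291)) 110 (np.int64(252), np.int64(291)) 112 (np.int64(252), np.int64(291)) 114 (np.int64(252), np.int64(282)) 116 (np.int64(252), np.int64(282)) 118 (np.int64(253), np.int64(281)) 120 (np.int64(256), np.int64(278)) 122 (np.int64(262), np.int64(273)) 124 None 126 None 
circ [ 0.5769 -0.2478] 0.056680091367739154
0.576 [250.996  103.7431] [283.1555 122.5092]
0.58 [249.7183 103.6895] [281.8693 122.4483]
seen [252 106] [283 122]
```

The measured cog centre agrees with the TCP to about 1 mm, and its yaw is about −6° against −7° for the hub. I'll correct the lateral position and start down.

Emit:
play_rows(motion=[[-0.004,0.0025,0,0.001,46],[0,0,0.015,0,46],[0,0,0.02,0,46],[0,0,0.01,0,46],[0,0,0,0,46]])

```text
time: 7.3
tool_pos: [0.5795, -0.2506, 0.1309]
tcp_rot: [-0.183, -3.132, -0.002]
wrist_force: [-0.3, 0.3, -1.6]
width: 0.599
```

Run:
```python
from h import *
plan((.580,-.2505,.108),173.2,3)
s=read_camera("side");t=read_camera("top")
a=[cv2.resize(i[y:y+60,x:x+60],(400,400),interpolation=cv2.INTER_CUBIC) for i,x,y in((t,355,145),(s,235,98))]
cv2.imwrite("pics/c3.png",np.hstack(a)[:,:,::-1])
```

```text
pos [ 0.5795 -0.2506  0.1309] yaw 173.29563502574476 F [-0.345   0.2817 -1.5957] w 51.16526195411513 t 7.3 step 0.0076446003026206825 -0.03187834191492319
[-0.0002,0.0000,0.0076,0.00009]
[-0.0002,0.0000,0.0076,0.00009]
[-0.0002,0.0000,0.0076,0.00009]
```

View pics/c3.png

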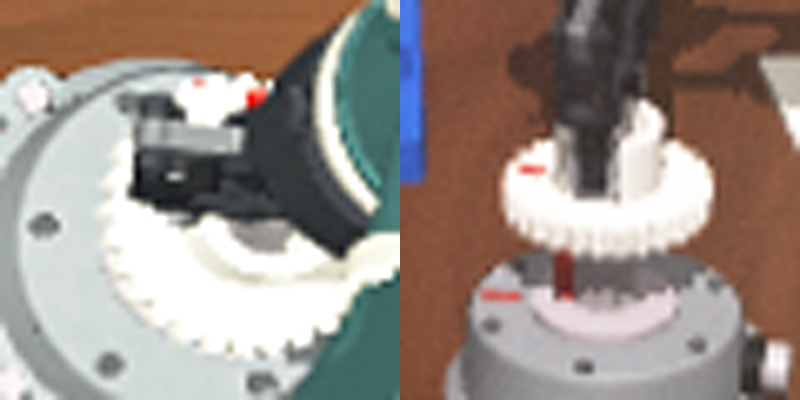

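The view shows the cog just above the cone tip, with its mark (530,170) over the hub's line (500,295). I'll keep going down and watch the force.

Emit:
play_rows(motion=[[0,0,0.008,0,46],[0,0,0.008,0,46],[0,0,0.007,0,46],[0,0,0,0,46]])

```text
time: 7.9
tool_pos: [0.5801, -0.2509, 0.1091]
tcp_rot: [-0.184, -3.134, -0.001]
wrist_force: [1.1, -0.1, -1.4]
width: 0.601
```

Emit:
play_rows(motion=[[0,0,0.004,0,46],[0,0,0.004,0,46],[0,0,0.004,0,46],[0,0,0,0,46]])

```text
time: 8.4
tool_pos: [0.5805, -0.251, 0.0977]
tcp_rot: [-0.184, -3.135, -0.001]
wrist_force: [0.4, 0.7, -0.4]
width: 0.599
```

Emit:
play_rows(motion=[[0,0,0.004,0,46],[0,0,0.004,0,46],[0,0,0.003,0,46],[0,0,0,0,46]])

```text
time: 8.9
tool_pos: [0.5805, -0.251, 0.0868]
tcp_rot: [-0.184, -3.135, -0.001]
wrist_force: [0.3, -0.4, -1.3]
width: 0.599
```

Emit:
play_rows(motion=[[0,0,0.003,0,46],[0,0,0.002,0,46],[0,0,0,0,46]])

```text
time: 9.28
tool_pos: [0.5807, -0.2511, 0.082]
tcp_rot: [-0.184, -3.136, -0.0]
wrist_force: [0.6, -0.5, -1.1]
width: 0.599
```

Emit:
play_rows(motion=[[0,0,0.002,0,46],[0,0,0.001,0,46],[0,0,0,0,46],[0,0,0,0,46]])

```text
time: 9.78
tool_pos: [0.5809, -0.2512, 0.0793]
tcp_rot: [0.184, 3.136, -0.0]
wrist_force: [0.3, 0.3, -0.8]
width: 0.602
```

Emit:
play_rows(motion=[[0,0,0.001,0,46],[0,0,0,0,46],[0,0,0,0,85],[0,0,0,0,85],[0,0,0,0,85]])

```text
time: 10.4
tool_pos: [0.581, -0.2512, 0.0784]
tcp_rot: [0.184, 3.136, -0.0]
wrist_force: [0.0, -0.1, 0.3]
width: 0.995
```

Emit:
play_rows(motion=[[0,0,0,0,85],[0,0,-0.02,0,85],[0,0,-0.05,0,85],[0,0,-0.05,0,85],[0,0,-0.05,0,85]])

```text
time: 11.02
tool_pos: [0.581, -0.2513, 0.2517]
tcp_rot: [0.184, 3.134, -0.001]
wrist_force: [0.4, 0.2, 0.2]
width: 0.99
```

Emit:
play_rows(motion=[[0,0.06,0,0,85],[0,0.06,0,0,85],[0,0.06,0,0,85],[0,0,0,0,85],[0,0,0,0,85]])

```text
time: 11.65
tool_pos: [0.6022, -0.0726, 0.2496]
tcp_rot: [0.182, 3.135, -0.001]
wrist_force: [-0.2, 0.2, -0.8]
width: 0.997
```

Run:
```python
from h import *
st=read_state();print(st["tool_pos"],st["width"],st["wrist_force"],st["time"])
s=read_camera("side");t=read_camera("top")
cv2.imwrite("pics/top4.png",t[:,:,::-1]);cv2.imwrite("pics/side4.png",s[:,:,::-1])
a=[cv2.resize(i[y:y+60,x:x+60],(400,400),interpolation=cv2.INTER_CUBIC) for i,x,y in((t,355,145),(s,235,110))]
cv2.imwrite("pics/c4.png",np.hstack(a)[:,:,::-1])
print("moved px (sprocket/mic patches):",[int(np.abs(t[b:d,a:c].astype(int)-cv2.imread("pics/top0.png")[b:d,a:c,::-1]).mean()) for a,b,c,d in((248,184,292,228),(225,108,277,148))])
```

```text
[ 0.6022 -0.0726  0.2496] 0.9966184434311012 [-0.223   0.241  -0.8482] 11.65
moved px (sprocket/mic patches): [1, 1]
```

View pics/c4.png

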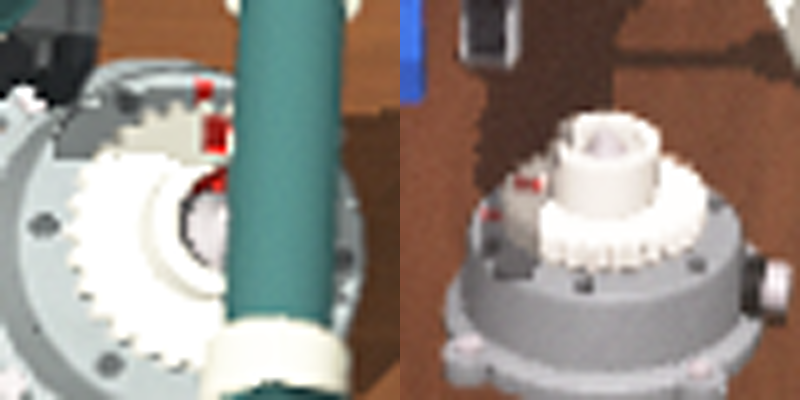

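The cog is on the hub, with the key visible in its slot and the key, mark and line all in a row. The last check is its height in the side view.

Run:
```python
from h import *
s=cv2.imread("pics/side4.png")[:,:,::-1]
m=((s[...,0]>225)&(s[...,1]>215)).astype(np.uint8)
for c in comps(m,(245,120,292,156),30):print("white",*c)
th=np.linspace(0,2*np.pi,72)
for z in(.06,.067):
    f=lambda r,h:proj("side",np.c_[.5805+r*np.cos(th),-.2508+r*np.sin(th),0*th+z+h])
    print(z,"disc bottom row",f(.05,0)[:,1].max(),"boss top row",f(.026,.044)[:,1].min(),"cols",f(.05,.007)[:,0].min(),f(.05,.007)[:,0].max())
```

```text
white 389 [267.5296 139.3265] [256 127  25  23]
0.06 disc bottom row 150.547353146306 boss top row 126.61380063121935 cols 249.89788911671295 280.69259709713634
0.067 disc bottom row 148.66207141650932 boss top row 124.71106462724114 cols 249.8717841222481 280.75554026717174
```

Rows seen are 127 to 149 or 150, against a prediction of 126.6 to 150.5 for the cog fully home. That confirms it is seated.

```bash
python3 -c "
from workcell import *
print(finish_job())"
```

```text
the job is handed in; nothing more can be done
None
```

The white cog is on the grey rotator's hub, slot over the red key and released. I handed the job in at about 11.8 s, and `finish_job()` gives no verdict.

- **Grip and descent:** I gripped the boss at 40 N and carried the cog above everything on the desk. I corrected its position over the hub by about 5 mm before lowering it. No contact force showed on the way down (readings stayed within about 2 N). At release the tool read 78.4 mm, against about 78.3 mm expected for fully home.
- **Seating:** In the side view the cog spans rows 127 to 149 or 150. Fully home predicts 126.6 to 150.5; 7 mm too high would give 124.7 to 148.7.
- **Alignment:** The top view shows the key in the slot, with the cog's mark and the hub's line in a row. I did not measure the final angle.
- **Bystanders:** The sprocket and microphone look unchanged from the first top picture. The gripper is open and well clear.

Some measurements disagreed:
- **Hub angle:** It read −7° to −10° from its line but about +1° from the key, which is too short to be precise. I used about −7°.
- **Hub centre:** The two cameras differed by about 3.5 mm in y.
- **Held cog's mark:** It measured 45 mm from the axis instead of 39 mm, probably because a finger partly hid it.

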